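# Cover the crucible and lift it with the tongs

## Robot

A 6-joint arm with a two-finger parallel gripper is mounted at the origin on the work surface. World frame = base frame: x ahead of the robot, y to its left, z up, the work surface at z = 0. Lengths are in mm, angles in rad, forces in N, time in s.
With the tool pointing down it reaches from about 350 to 850 mm from the base axis. Payload 8.1 kg.
Tool frame: the origin (TCP) lies at the very end of the fingers, on their centre line; the grasp point (between the pads) lies 19 mm behind it (manip.pinch_z is the distance from the TCP to the grasp point, in mm); z points along the fingers, y is the line along which they close (so a half turn about z gives the same grasp; the last joint's range is limited). The gripper opens to 85 mm and grips with 20 to 120 N. Pads are 22 mm wide; open, the fingers measure 114 mm over their backs; the gripper's body (76 mm by 85 mm) begins 54 mm behind the grasp point. The pads swing forward as they close: fully open they stand 13 mm farther back than shut.
Start: joints at [1.094, 0.13, 1.488, -0, 1.523, -0.085], TCP at [229.091, 554.547, 231.292] pointing down, gripper open.
Joint ranges: [-2.96, 2.96], [-0.89, 2.26], [0.02, 2.5], [-1.34, 4.48], [0, 2.73], [-2.66, 2.66]. Speed limits (rad/s): [2.39, 2.39, 2.79, 3.14, 3.14, 3.14].

## Interface

Orientations are given as a rotation vector (axis times angle).
In Python, from plant import manip gives the robot as it stands.
- The arm moves only by the shell command python3 -m pendant 'ROWS' [FORCE]. ROWS is JSON, a list of rows, each a list of 7 numbers: the turn, a rotation vector about the tool's x, y, z in rad, then the shift along the tool's x, y, z in units of 30 mm (1.0 is 30 mm), then the gripper command: -1 is shut, 1 is fully open, values between are in proportion. A call has 1 to 5 rows; each row is the pose to reach, as a shift and turn from the pose commanded when the call began, along the tool's axes at that moment; what a row does not reach only later rows make up. A row lasts 1/8 s, in which the tool goes at most 62.5 mm and 10.7 degrees, less where a joint would pass 70% of its speed; a pose out of reach is approached as far as the arm can. A call with a gripper value outside its range is refused whole. The fingers move at their own pace and stop on an object; FORCE is the grip in N (left out, the last holds). Time passes only in rows, so rows that repeat a pose let the fingers close. It gives the time, the measured TCP pose, the force, the opening and the grip force at its end, in the units of the state.
- manip.state(): the state, without advancing time (a new reading comes with each control period).
- manip.read_camera(name): name is "scene" or "top" or "wrist"; returns the picture (420x560x3 uint8, blue, green, red); there is no depth.
- manip.camera_params(name): a dict with "camera_matrix" (3x3 intrinsics, pixels), "distortion" ([k1, k2, p1, p2, k3] as OpenCV has them; the pictures are not rectified), "R" (3x3) and "t" (3): a world point X has camera coordinates R X + t. Camera axes: x right, y down, z forward; pixel columns grow to the right and rows downward; lengths in mm; the calibration is good to about 2 mm. A picture is of the moment at which its call begins: read the wrist's pose just before it. camera_params takes no time and is no camera call; for the wrist camera it gives the pose at the moment of the call.
- manip.finish_job(): hands the job in; it is judged then, once.
Trained networks look in the newest picture that a camera, given by its name, has taken for a name from the list of things; names that differ only in an ending like _2 or _b are one class to them, and where a whole thing is asked for, a point or a joint stands for the part that bears it (a point fixed in the world has none). Each returns a list of dicts, best first, with "score" (0 to 1); they miss things now and then, are a little off and sometimes report something else, mostly with a low value. They report only what shows in the picture. A call takes as long as a camera call. They do not tell look-alikes from the thing itself.
- manip.boxes_of(camera, target): "bbox" ([left, top, right, bottom] in pixels, round what is visible of it).
- manip.silhouettes(camera, target): "mask" (420x560 bool, what is visible of it) and "bbox" ([left, top, right, bottom] in pixels, round what is visible of it).
The state is a dict: "time_s": time; "joint_positions": joint angles; "joint_vel": joint speeds; "effort": joint torques, N m; "eef_pos": TCP position; "tool_rot": TCP orientation; "ft_force": force on the tool from outside, world axes, zero at the start; "wrist_torque": the same for the moment, N m; "width": finger opening in mm; "grip_force": force on a finger pad.
Only numpy, scipy, OpenCV 4.12 (cv2) and the standard library are available. Lean on these libraries where they do the work, as an engineer would, in place of code of your own. Each camera call takes 0.05 s, during which the arm holds its last target. There are 200 camera calls.

## Task

Put the lid on the white crucible so that it sits seated and level, and let go of it. Then pick up the spring tongs by their blue grip pads, close them on the crucible's wall below the lid and lift it about 10 cm above the heat block, upright with the lid still on: finish holding it there in the tongs, and do not let go or put anything down. Handle the crucible only with the tongs, never with the gripper itself, and leave the bottle, beaker, flask and tube rack where they are.

Things in the scene. Friction and masses are not known exactly. Their poses are not given: they have to be found in the camera images.
- crucible: loose white ceramic cup, a straight cylinder 40 mm in outer diameter and 46 mm tall, wall 4 mm (mouth 32 mm wide), 50 to 100 g. Origin: centre of its underside, z up. It stands upright on the heat block, up to 15 mm off the block's centre.
- crucible_rim (a point): centre of the crucible's mouth, at rim height, 46 mm above its underside
- lid: loose white lid, 30 g, right way up on the blue pad. From below: boss 27 mm in diameter, 5 mm deep, lower edge bevelled (enters the crucible's mouth); disc 44 mm in diameter, 4 mm thick; upright round knob 14 mm in diameter, 24 mm tall. Origin: centre of the boss's underside, z up; disc top at 9 mm, knob top at 33 mm. Seated, the origin is 41 mm above the crucible's underside.
- lid_seat (a point): centre of the underside of the lid's disc, 5 mm above the lid's origin; it meets the crucible's rim when the lid is seated
- block: fixed sand-coloured square heat block, 110 x 110 mm, 20 mm tall, on which the crucible stands. Origin: centre of its underside on the bench. Its yaw varies.
- pad: fixed round blue pad, 90 mm in diameter, 8 mm tall, on which the lid lies. Origin: centre of its underside on the bench.
- rest: fixed black tongs rest: two crossbars, tops 42 mm above the bench, 14 mm thick along its x, centred at x = -110 mm (50 mm wide) and x = +30 mm (100 mm wide), on a base plate 8 mm tall and 50 mm wide. Origin: on the bench; x runs along the tongs.
- tongs: loose spring tongs, 110 g, 245 mm long, lying on the rest, arms 12 mm tall opening sideways (horizontally). Origin: midway between the rear hinges, at the arms' mid-height (48 mm above the bench as they lie); x points to the jaws, y to the left arm, z up. Tail ends at x = -37 mm, balance point near x = 85 mm. They lie within 3 degrees of the rest's x axis.
- tongs_grip (a point): point midway between the two blue grip pads, at their mid-height (tongs x = 90 mm). Pads 34 mm long, 20 mm tall; 57 mm over their outsides when open, 42 mm when the jaws close on the crucible. The spring pushes back on each pad with 8 N open, 13 N closed on the crucible, and reopens the tongs when let go: squeeze only a few mm to carry them open.
- tongs_mouth (a point): point midway between the two steel V jaws, at their mid-height (tongs x = 190 mm): where the axis of the gripped crucible lies. Jaws 16 mm tall, reaching 19 mm before and behind this point; open they leave 74 mm between the bottoms of the Vs and about 58 mm between their tips, enough to lower them over the lid.
- jaw_left (a joint): closing angle of the left arm of the tongs in rad (the right arm follows it): 0 open as they lie, 0.085 closed on the crucible, at most 0.14 (squeezed on nothing)
- reagent: bystander: white plastic reagent jar with a teal cap, 64 mm in diameter, 110 mm tall, loose. Origin: centre of its underside.
- beaker: bystander: glass beaker, 68 mm in diameter, 85 mm tall, loose. Origin: centre of its underside.
- flask: bystander: green glass conical flask, 72 mm in diameter, 94 mm tall, loose. Origin: centre of its underside.
- rack: bystander: blue test tube rack with capped tubes, 70 x 150 mm, 97 mm tall, loose. Origin: centre of its underside.
Not all that is in view belongs to the job. What is shaped like the lid but purple or turquoise is not meant. What is shaped like the crucible but yellow is not meant.

How it is judged (in metres and radians):
On the way, in this order (a step that is already met when the one before it is completed fails the run):
1. the lid sits seated and level on the crucible, which stands on the heat block, and is let go (horizontal distance between lid_seat and crucible_rim below 0.004 m and z of lid_seat in the frame of crucible between 0.0435 and 0.0485 m and angle between the z axis of lid and the z axis of crucible, either way round below 0.07 rad and angle between lid's own z axis and vertical below 0.07 rad and contact force between crucible and block above 0.2 N and contact force between the fingers and lid below 0.1 N and linear speed of lid below 0.02 m/s), for 0.2 s.
2. the tongs are lifted off their rest in the gripper (height (world z) of tongs above 0.07 m and contact force between the fingers and tongs above 1 N and contact force between tongs and rest below 0.1 N), for 0.2 s.
At the end, for the whole second after the job is handed in: The tongs, in the gripper, hold the crucible still, its underside 60 mm or more above the heat block, tilted under 0.25 rad, the lid still seated (centred within 4 mm, within 2.5 mm of the rim, within 0.07 rad of parallel); the robot itself touches neither crucible nor lid (height (world z) of each of crucible, tongs above 0.08 m and angle between crucible's own z axis and vertical below 0.25 rad and horizontal distance between lid_seat and crucible_rim below 0.004 m and z of lid_seat in the frame of crucible between 0.0435 and 0.0485 m and angle between the z axis of lid and the z axis of crucible, either way round below 0.07 rad and distance between tongs_mouth and crucible below 0.05 m and contact force between tongs and crucible above 1 N and contact force between the fingers and tongs above 1 N and contact force between each of the fingers, the arm and crucible below 0.1 N and contact force between each of the arm, the fingers and lid below 0.1 N and linear speed of crucible below 0.03 m/s); the arm keeps its last pose, push and grip.
It fails at once if the robot itself touches the crucible (contact force between any of the fingers, the arm and crucible above 1.5 N).
It fails at once if the crucible is tipped over (angle between crucible's own z axis and vertical above 0.6 rad).
It fails at once if a bystander is pushed away or tipped (distance of any of reagent, beaker, flask, rack from where it was at the start of the episode above 0.03 m or angle between any of reagent, beaker, flask, rack's own z axis and vertical above 0.3 rad).
It also fails if it takes over 64 s, if anything falls off the work surface, if the arm or the gripper's body presses on something with over 40 N, if the wrist force passes 120 N, or if a joint passes its speed limit or range.

## Working session

There is one attempt and no reset: what is moved stays moved. The work goes in short steps, Python scripts to look and compute and a shell command to move; the robot and the scene stay as the last step left them, time stands still between calls to the robot, and variables do not carry over. Pictures are saved under pics/ and viewed, at most 10 in all, crops included, and the job is handed in when it is done.

```bash
ls; mkdir -p pics
python3 - <<'E'
from plant import manip
import cv2, numpy as np
print(manip.state())
ims=[]
for c in ("scene","top"):
    im=manip.read_camera(c); cv2.imwrite(f"pics/{c}0.png",im)
    p=manip.camera_params(c); print(c,{k:np.round(v,3).tolist() for k,v in p.items()})
    for n in ("crucible","lid","block","pad","rest","tongs","tongs_grip","reagent","beaker","flask","rack"):
        print(c,n,[(np.round(d["bbox"]).tolist(),round(d["score"],2)) for d in manip.boxes_of(c,n)][:4])
E
```

```text
pics
{'time_s': 0.0, 'joint_positions': array([ 1.09362007e+00,  1.31177088e-01,  1.48930984e+00,  1.05591125e-05,
        1.52299452e+00, -8.54429486e-02]), 'joint_vel': array([ 0.00087616, -0.00037083, -0.00022085,  0.00075209,  0.00058556,
        0.00066224]), 'effort': array([-4.03446566e-04, -5.69395959e+01, -5.00553310e+01, -4.05856144e-04,
        1.49667822e-02, -1.93763401e-05]), 'eef_pos': array([228.81506951, 554.04819615, 230.21814459]), 'tool_rot': array([-6.11302886e-01, -3.08099774e+00,  2.84520412e-03]), 'ft_force': array([-0.05999313, -0.5458287 , -0.03415596]), 'wrist_torque': array([-0.0333002 , -0.05613842,  0.01591532]), 'grip_force': 0.0, 'width': 85.80449899852661}
scene {'camera_matrix': [[488.806, 0.0, 280.872], [0.0, 488.806, 216.132], [0.0, 0.0, 1.0]], 'distortion': [0.018, 0.0, 0.0, 0.0, 0.0], 'R': [[0.78, 0.626, 0.016], [0.51, -0.621, -0.595], [-0.362, 0.472, -0.803]], 't': [-491.78, -259.359, 1835.615]}
scene crucible [([259.0, 213.0, 270.0, 228.0], 0.59), ([214.0, 214.0, 226.0, 228.0], 0.55), ([208.0, 249.0, 240.0, 264.0], 0.48)]
scene lid [([337.0, 16
[... 920 characters left out ...]
, 208.0, 207.0, 228.0], 0.67), ([225.0, 228.0, 246.0, 244.0], 0.47)]
top block [([328.0, 151.0, 353.0, 184.0], 0.3), ([356.0, 203.0, 400.0, 300.0], 0.27)]
top pad [([184.0, 202.0, 217.0, 233.0], 0.8)]
top rest [([356.0, 215.0, 400.0, 289.0], 0.87)]
top tongs [([355.0, 205.0, 401.0, 297.0], 0.64), ([190.0, 212.0, 211.0, 227.0], 0.57)]
top tongs_grip [([357.0, 201.0, 400.0, 296.0], 0.67)]
top reagent [([443.0, 221.0, 479.0, 253.0], 0.67), ([245.0, 153.0, 269.0, 178.0], 0.64), ([290.0, 223.0, 306.0, 244.0], 0.19)]
top beaker [([328.0, 148.0, 353.0, 180.0], 0.98)]
top flask [([244.0, 154.0, 272.0, 178.0], 0.93)]
top rack [([88.0, 235.0, 150.0, 271.0], 0.65), ([326.0, 148.0, 354.0, 181.0], 0.31)]
```

Run:
```python
import cv2
t=cv2.imread("pics/top0.png")
cv2.imwrite("pics/top0c.png",cv2.resize(t[120:340,80:480],(800,440),interpolation=cv2.INTER_CUBIC))
```

```text
(no output)
```

View pics/top0c.png

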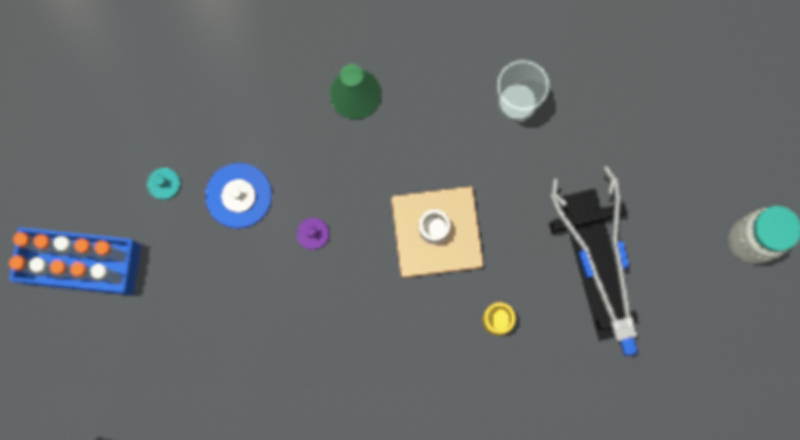

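The top view shows the white lid on the blue pad at about (199,217), and the white crucible on the sand block at about (297,233). The tongs lie at about x 355–400, jaws pointing up (+x) and blue grip pads at about (382,250). The purple, turquoise and yellow decoys are to be ignored.

```bash
cat > h.py <<'E'
from plant import manip
import cv2, numpy as np
from scipy.spatial.transform import Rotation as Ro
def ray(c,uv,z,p=None):
    p=p or manip.camera_params(c)
    n=cv2.undistortPoints(np.array(uv,float).reshape(-1,1,2),np.array(p["camera_matrix"]),np.array(p["distortion"])).reshape(-1,2)
    R=np.array(p["R"]);t=np.array(p["t"]);C=-R.T@t
    d=np.c_[n,np.ones(len(n))]@R
    return C+d*((z-C[2])/d[:,2])[:,None]
def proj(c,X,p=None):
    p=p or manip.camera_params(c)
    return cv2.projectPoints(np.array(X,float).reshape(-1,1,3),cv2.Rodrigues(np.array(p["R"]))[0],np.array(p["t"],float),np.array(p["camera_matrix"]),np.array(p["distortion"]))[0].reshape(-1,2)
def move(target,R=None):
    """print shift (units) & turn from the present pose to target TCP/rotation matrix"""
    s=manip.state();T=Ro.from_rotvec(s["tool_rot"])
    print("shift units",np.round(T.inv().apply(np.array(target)-s["eef_pos"])/30,3),"turn",None if R is None else np.round((T.inv()*R).as_rotvec(),3))
def down(yaw):  # tool z down, closing axis y at this yaw (rad) in world
    y=np.array([np.cos(yaw),np.sin(yaw),0]);z=np.array([0,0,-1.]);return Ro.from_matrix(np.c_[np.cross(y,z),y,z])
def rep():
    s=manip.state();print("t",s["time_s"],"tcp",np.round(s["eef_pos"],1),"ft",np.round(s["ft_force"],1),"w",round(s["width"],1),"g",round(s["grip_force"],1))
E
python3 - <<'E'
from h import *
im=cv2.imread("pics/top0.png");hsv=cv2.cvtColor(im,cv2.COLOR_BGR2HSV)
def cen(m,box):
    k=np.zeros(m.shape,bool);k[box[1]:box[3],box[0]:box[2]]=True
    ys,xs=np.nonzero(m&k);return [xs.mean(),ys.mean()],len(xs),[xs.min(),ys.min(),xs.max(),ys.max()]
H,S,V=hsv[...,0],hsv[...,1],hsv[...,2]
blue=(H>100)&(H<130)&(S>120);white=(S<70)&(V>150);sand=(H<28)&(H>8)&(S>50)&(V>120)
for n,m,b,z in (("pad",blue,(180,200,220,235),8),("lid",white,(185,205,215,230),17-4+2),("block",sand|white,(270,205,330,265),20),("cruc",white,(285,220,310,245),66),("gpadL",blue,(366,240,377,262),48),("gpadR",blue,(386,235,397,258),48),("tail",blue,(385,285,402,300),48)):
    try:
        c,k,bb=cen(m,b);print(n,np.round(c,1),k,bb,np.round(ray("top",c,z)[0],1))
    except Exception as e: print(n,e)
print("jaw tips",ray("top",[[358,211],[384,205]],48).round(1))
for c in("wrist",):
    p=manip.camera_params(c);R=np.array(p["R"]);C=-R.T@np.array(p["t"]);s=manip.state();T=Ro.from_rotvec(s["tool_rot"])
    print("cam in tool",T.inv().apply(C-s["eef_pos"]).round(1),(T.inv().as_matrix()@R.T).round(3).tolist(),np.array(p["camera_matrix"]).round(0).tolist())
E
```

```text
pad [198.8 217.4] 609 [np.int64(183), np.int64(201), np.int64(215), np.int64(233)] [614.8 254.2   8. ]
lid [198.8 217.5] 218 [np.int64(191), np.int64(210), np.int64(207), np.int64(225)] [613.1 252.9  15. ]
block [298.1 235.5] 1744 [np.int64(275), np.int64(213), np.int64(321), np.int64(258)] [565.6 -16.3  20. ]
cruc [296.7 232.5] 226 [np.int64(289), np.int64(224), np.int64(305), np.int64(241)] [566.5 -11.8  66. ]
gpadL [372.1 251.6] 59 [np.int64(369), np.int64(245), np.int64(375), np.int64(258)] [ 520.8 -208.7   48. ]
gpadR [391.4 247.1] 42 [np.int64(389), np.int64(241), np.int64(394), np.int64(253)] [ 533.2 -259.2   48. ]
tail [394.2 293.1] 57 [np.int64(390), np.int64(289), np.int64(398), np.int64(297)] [ 414.3 -263.    48. ]
jaw tips [[ 628.4 -173.8   48. ]
 [ 645.3 -242.7   48. ]]
cam in tool [  79.6   -0.5 -143.5] [[0.001, -0.951, -0.309], [1.0, 0.001, 0.0], [-0.0, -0.309, 0.951]] [[369.0, 0.0, 277.0], [0.0, 369.0, 204.0], [0.0, 0.0, 1.0]]
```

Run:
```python
from h import *
print(manip.pinch_z)
move([613,253,160],down(np.pi/2))
```

```text
18.700000000000003
shift units [-15.666  -4.404   2.377] turn [ 0.    -0.    -0.392]
```

```bash
python3 -m pendant '[[0,0,0,-1.5,-0.4,0,1],[0,0,-0.1,-3.3,-0.9,0.2,1],[0,0,-0.2,-5.1,-1.4,0.6,1],[0,0,-0.3,-6.9,-1.9,0.8,1],[0,0,-0.392,-8.7,-2.4,1,1]]'
python3 - <<'E'
from h import *
move([613,253,160],down(np.pi/2))
E
```

```text
time_s: 1.82
eef_pos: [444.1, 387.1, 201.2]
tool_rot: [-0.005, 3.141, 0.0]
ft_force: [0.5, 1.4, 0.5]
width: 85.5
grip_force: 0.0
shift units [-5.615 -4.489  1.374] turn [0.    0.    0.003]
```

```bash
python3 -m pendant '[[0,0,0,-1.5,-1.2,0.4,0],[0,0,0,-3,-2.4,0.8,0],[0,0,0,-4.5,-3.5,1.2,0],[0,0,0,-5.6,-4.5,1.37,0],[0,0,0,-5.6,-4.5,1.37,0]]'
python3 - <<'E'
from h import *
rep()
p=manip.camera_params("wrist"); im=manip.read_camera("wrist"); cv2.imwrite("pics/w1.png",im)
for n in ("lid","pad"): print(n,[(np.round(d["bbox"]).tolist(),round(d["score"],2)) for d in manip.boxes_of("wrist",n)][:3])
hsv=cv2.cvtColor(im,cv2.COLOR_BGR2HSV);H,S,V=hsv[...,0],hsv[...,1],hsv[...,2]
blue=((H>100)&(H<130)&(S>120)).astype(np.uint8)
cs=cv2.findContours(blue,cv2.RETR_EXTERNAL,cv2.CHAIN_APPROX_NONE)[0];c=max(cs,key=cv2.contourArea)
w=ray("wrist",c.reshape(-1,2),8,p);print("pad",cv2.minEnclosingCircle(w[:,:2].astype(np.float32)))
E
```

```text
time_s: 2.45
eef_pos: [612.6, 250.3, 159.0]
tool_rot: [-0.006, -3.141, 0.002]
ft_force: [-1.4, -0.1, 0.5]
width: 42.5
grip_force: 0.0
t 2.45 tcp [612.6 250.3 159. ] ft [-1.4 -0.1  0.5] w 42.5 g 0.0
lid [([377.0, 184.0, 430.0, 231.0], 0.81), ([124.0, 98.0, 178.0, 155.0], 0.8)]
pad [([227.0, 134.0, 336.0, 241.0], 0.64)]
pad ((616.1895751953125, 254.86964416503906), 45.48317337036133)
```

View pics/w1.png

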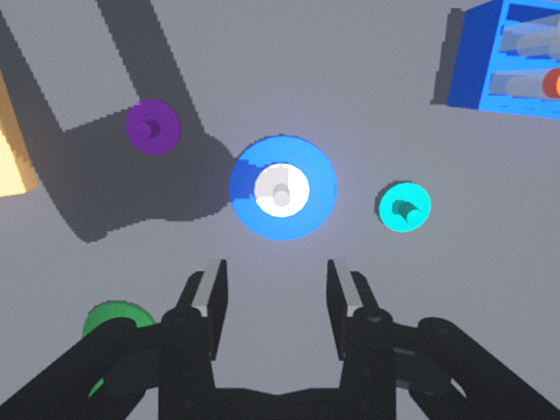

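The wrist view shows the white lid on the blue pad at (281,190), with the purple look-alike at left and the turquoise one at right. Next I measure the lid centre precisely.

```bash
cat >> h.py <<'E'
def lidfit(im,p,z,box):
    """circle of the white disc on plane z within pixel box"""
    hsv=cv2.cvtColor(im,cv2.COLOR_BGR2HSV);m=((hsv[...,1]<90)&(hsv[...,2]>110)).astype(np.uint8)
    k=np.zeros_like(m);k[box[1]:box[3],box[0]:box[2]]=1;m&=k
    c=max(cv2.findContours(m,cv2.RETR_EXTERNAL,cv2.CHAIN_APPROX_NONE)[0],key=cv2.contourArea)
    w=ray("wrist",c.reshape(-1,2),z,p)[:,:2];e=cv2.fitEllipse(w.astype(np.float32));mc=cv2.minEnclosingCircle(w.astype(np.float32))
    return np.round(e[0],1),np.round(e[1],1),np.round(mc[0],1),round(mc[1],1)
E
python3 - <<'E'
from h import *
p=manip.camera_params("wrist"); im=cv2.imread("pics/w1.png")
print(lidfit(im,p,17,(235,145,330,235)))
c,_,_,_=lidfit(im,p,17,(235,145,330,235))
k=proj("wrist",[[c[0],c[1],17],[c[0],c[1],41],[616,254.5,17]],p);print(k)
move([c[0],c[1],60],down(np.pi/2))
E
```

```text
(array([612.4, 257.3]), array([43.9, 44.6]), array([612.3, 257.1]), 22.7)
[[281.22535488 190.35163726]
 [281.61592338 199.1751836 ]
 [277.7523047  194.61917662]]
shift units [-0.067  0.113  3.34 ] turn [ 0. -0.  0.]
```

```bash
python3 -m pendant '[[0,0,0,0,0.1,1,0],[0,0,0,0,0.15,2,0],[0,0,0,0,0.17,3,0],[0,0,0,0,0.17,3,0]]'
python3 - <<'E'
from h import *
rep()
p=manip.camera_params("wrist"); im=manip.read_camera("wrist"); cv2.imwrite("pics/w2.png",im)
s=manip.state();T=Ro.from_rotvec(s["tool_rot"])
k=proj("wrist",[[612.4,257.3,17],[612.4,257.3,41],s["eef_pos"]],p);print(k)
x,y=k[0].astype(int)
print(lidfit(im,p,17,(x-75,y-75,x+75,y+60)))
cv2.imwrite("pics/w2c.png",im[100:420,120:440])
E
```

```text
time_s: 3.1
eef_pos: [607.6, 259.1, 67.4]
tool_rot: [0.003, -3.136, 0.003]
ft_force: [-0.9, -0.0, 0.0]
width: 42.6
grip_force: 0.0
t 3.1 tcp [607.6 259.1  67.4] ft [-0.9 -0.   0. ] w 42.6 g 0.0
[[274.16871935 240.05290379]
 [273.79248675 258.78337964]
 [277.95369097 281.67717025]]
(array([614.8, 253.1]), array([43.3, 44.7]), array([614.9, 253. ]), 22.7)
```

View pics/w2c.png

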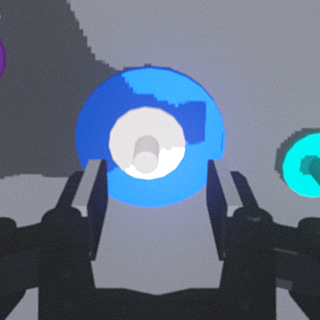

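```bash
python3 -m pendant '[[0,0,0,0,0,0,0],[0,0,0,0,0,0,0],[0,0,0,0,0,0,0]]'
cat >> h.py <<'E'
def snap(name):
    for i in range(4): manip.read_camera("wrist")   # settle
    p=manip.camera_params("wrist");im=manip.read_camera("wrist");cv2.imwrite(f"pics/{name}.png",im);return p,im
E
python3 - <<'E'
from h import *
p,im=snap("w3");rep()
s=manip.state()
x,y=proj("wrist",[614,253.5,17],p)[0].astype(int)
print(lidfit(im,p,17,(x-75,y-75,x+75,y+60)),x,y,proj("wrist",s["eef_pos"],p))
c=lidfit(im,p,17,(x-75,y-75,x+75,y+60))[0];move([c[0],c[1],21],down(np.pi/2))
E
```

```text
time_s: 3.52
eef_pos: [611.5, 258.7, 71.5]
tool_rot: [-0.0, 3.14, 0.001]
ft_force: [-0.5, -0.0, 0.6]
width: 43.0
grip_force: 0.0
t 3.775 tcp [610.9 258.4  70.2] ft [-0.5  0.2 -0.1] w 42.8 g 0.0
(array([614.3, 253. ]), array([43.2, 44.3]), array([614.3, 253. ]), 22.5) 268 234 [[277.32626873 275.4945679 ]]
shift units [-0.114 -0.18   1.641] turn [0. 0. 0.]
```

```bash
python3 -m pendant '[[0,0,0,-0.11,-0.18,0.4,0],[0,0,0,-0.11,-0.18,1,0],[0,0,0,-0.11,-0.18,1.6,0],[0,0,0,-0.11,-0.18,1.6,0],[0,0,0,-0.11,-0.18,1.6,0]]' 30 && python3 -m pendant '[[0,0,0,0,0,0,-0.6],[0,0,0,0,0,0,-0.9],[0,0,0,0,0,0,-1],[0,0,0,0,0,0,-1],[0,0,0,0,0,0,-1]]' 30
```

```text
time_s: 4.4
eef_pos: [614.1, 253.2, 22.0]
tool_rot: [0.001, -3.141, 0.0]
ft_force: [0.9, -0.1, 0.4]
width: 42.6
grip_force: 0.0
time_s: 5.03
eef_pos: [614.9, 253.3, 23.3]
tool_rot: [-0.0, 3.14, 0.001]
ft_force: [-0.6, 0.1, 6.2]
width: 12.8
grip_force: 29.5
```

```bash
python3 -m pendant '[[0,0,0,0,0,-0.2,-1],[0,0,0,0,0,-0.8,-1],[0,0,0,0,0,-2,-1],[0,0,0,0,0,-3.5,-1],[0,0,0,0,0,-3.5,-1]]'
python3 - <<'E'
from h import *
p,im=snap("w4");rep()
s=manip.state();T=Ro.from_rotvec(s["tool_rot"])
cv2.imwrite("pics/w4c.png",im[150:420,120:440])
move([566,-13,130],down(np.pi/2))
E
```

```text
time_s: 5.65
eef_pos: [617.6, 254.3, 134.4]
tool_rot: [-0.0, 3.132, 0.005]
ft_force: [0.2, 0.4, 0.1]
width: 12.5
grip_force: 29.2
t 5.9 tcp [613.1 252.7 125.6] ft [ 0.8 -0.4 -0.2] w 12.3 g 29.2
shift units [ 1.571 -8.857 -0.135] turn [-0.001 -0.003  0.   ]
```

View pics/w4c.png

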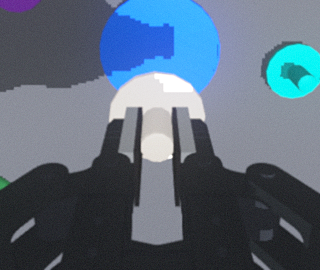

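The lid hangs level in the fingers with the knob at crop (155,135). Next I carry it to a viewing pose near the crucible.

```bash
python3 -m pendant '[[0,0,0,0,-1.5,-0.6,-1],[0,0,0,0,-3.2,-0.9,-1],[0,0,0,0,-5,-0.9,-1],[0,0,0,0,-6.8,-0.9,-1],[0,0,0,-0.2,-8,-0.9,-1]]' && python3 -m pendant '[[0,0,0,-0.2,-0.8,0,-1],[0,0,0,-0.2,-0.8,0,-1],[0,0,0,-0.2,-0.8,0,-1]]'
cat >> h.py <<'E'
from scipy.optimize import least_squares
def circ(w):
    r=least_squares(lambda q:np.hypot(w[:,0]-q[0],w[:,1]-q[1])-q[2],[w[:,0].mean(),w[:,1].mean(),20],loss="soft_l1");return np.round(r.x,2),round(float(np.sqrt(np.mean(r.fun**2))),2)
E
python3 - <<'E'
from h import *
p,im=snap("w5");rep();np.save("p5.npy",p,allow_pickle=True)
print([(np.round(d["bbox"]).tolist(),round(d["score"],2)) for d in manip.boxes_of("wrist","crucible")][:3],proj("wrist",[566,-12.5,66],p))
E
```

```text
time_s: 6.52
eef_pos: [618.9, 10.7, 152.6]
tool_rot: [-0.002, -3.139, 0.0]
ft_force: [0.8, 0.7, -0.2]
width: 12.3
grip_force: 29.3
time_s: 6.9
eef_pos: [625.5, -10.3, 153.1]
tool_rot: [0.0, -3.14, -0.001]
ft_force: [0.3, -0.1, -0.6]
width: 12.6
grip_force: 29.3
t 7.15 tcp [626.  -10.  154.1] ft [-0.   0.3 -0.7] w 12.4 g 29.3
[([240.0, 88.0, 305.0, 154.0], 0.91)] [[273.01932094 118.03802777]]
```

View pics/w5.png

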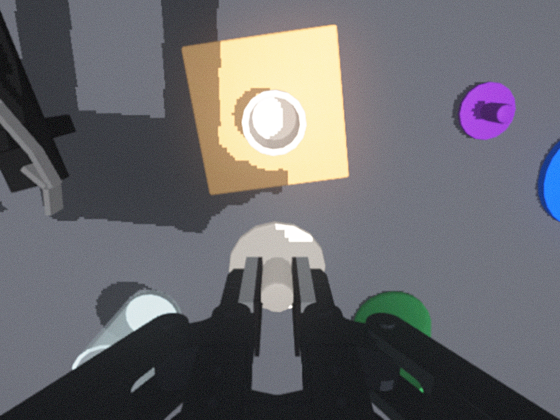

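The rim of the white crucible shows at (275,121), and the held lid's disc arc at (277,225–265). I fit both.

Run:
```python
from h import *
p=np.load("p5.npy",allow_pickle=True).item();im=cv2.imread("pics/w5.png")
hsv=cv2.cvtColor(im,cv2.COLOR_BGR2HSV);S,V=hsv[...,1],hsv[...,2]
# crucible: ray-wise outer edge of low saturation region
m=((S<75)&(V>60)).astype(np.uint8);k=np.zeros_like(m);k[84:158,236:310]=1
c=max(cv2.findContours(m&k,cv2.RETR_EXTERNAL,cv2.CHAIN_APPROX_NONE)[0],key=cv2.contourArea).reshape(-1,2)
print(len(c),c.min(0),c.max(0))
print("cruc",circ(ray("wrist",c,66,p)[:,:2]))
# mouth cross-check skipped; lid disc arc
m=((S<60)&(V>130)).astype(np.uint8);k[:]=0;k[215:290,220:335]=1
c=max(cv2.findContours(m&k,cv2.RETR_EXTERNAL,cv2.CHAIN_APPROX_NONE)[0],key=cv2.contourArea).reshape(-1,2)
c=c[(c[:,1]<256)];print(len(c),c.min(0),c.max(0))
tcp=np.array([626,-10,153.5])
for dz in (0,5,10): 
    q=circ(ray("wrist",c,tcp[2]-dz,p)[:,:2]);print("lid dz",dz,q)
print("state",manip.state()["eef_pos"],-np.array(p["R"]).T@p["t"])
```

```text
376 [236  84] [309 157]
cruc (array([568.82, -11.71,  24.27]), 3.37)
349 [229 215] [330 255]
lid dz 0 (array([618.1 ,  -7.46,  20.46]), 2.18)
lid dz 5 (array([620.61,  -7.37,  21.18]), 2.26)
lid dz 10 (array([623.12,  -7.27,  21.9 ]), 2.33)
state [626.11841535 -10.12190796 154.18276933] [546.22522335 -10.35413748 297.48563426]
```

Run:
```python
from h import *
p=np.load("p5.npy",allow_pickle=True).item();im=cv2.imread("pics/w5.png")
def edge(c0,angs,r0,r1,ch,rising):
    g=cv2.GaussianBlur(ch.astype(np.float32),(0,0),1);P=[]
    for a in angs:
        r=np.arange(r0,r1,.25);x=c0[0]+r*np.cos(a);y=c0[1]+r*np.sin(a)
        v=cv2.remap(g,x.astype(np.float32)[None],y.astype(np.float32)[None],cv2.INTER_LINEAR)[0]
        d=np.gradient(v)*(1 if rising else -1);P.append([x[d.argmax()],y[d.argmax()]])
    return np.array(P)
B=im[...,0]; A=np.linspace(0,2*np.pi,72,endpoint=False)
e=edge((275,122),A,26,38,B,False);print("cruc outer",circ(ray("wrist",e,66,p)[:,:2]), "px",circ(e))
L=np.linspace(-np.pi*0.93,-np.pi*0.07,40)
e=edge((277,270),L,35,60,im.mean(2),False);print("lid px",circ(e))
for dz in (3,5,7,9): print(dz,circ(ray("wrist",e,154-dz,p)[:,:2]))
k=proj("wrist",[[626,-10,149]],p);print(k)
```

```text
cruc outer (array([569.16, -12.1 ,  19.91]), 0.17) px (array([273.66, 122.43,  32.49]), 0.35)
lid px (array([276.51, 271.5 ,  49.25]), 0.49)
3 (array([623.28, -10.22,  21.05]), 0.18)
5 (array([624.33, -10.22,  21.34]), 0.18)
7 (array([625.38, -10.21,  21.62]), 0.18)
9 (array([626.43, -10.21,  21.91]), 0.18)
[[276.97849997 270.36391532]]
```

```bash
python3 -m pendant '[[0,0,0,0.9,-0.03,0.6,-1],[0,0,0,1.87,-0.063,1.3,-1],[0,0,0,1.87,-0.063,1.8,-1],[0,0,0,1.87,-0.063,1.8,-1],[0,0,0,1.87,-0.063,1.8,-1]]'
python3 - <<'E'
from h import *
p,im=snap("w6")
P=[manip.state()["eef_pos"]]
for i in range(4): manip.read_camera("wrist");P.append(manip.state()["eef_pos"])
print(np.mean(P,0),np.std(P,0));move([569.9,-12,85],down(np.pi/2))
cv2.imwrite("pics/w6c.png",im[100:400,130:430])
E
```

```text
time_s: 7.82
eef_pos: [571.6, -12.8, 101.4]
tool_rot: [-0.001, 3.14, -0.0]
ft_force: [-0.5, -0.4, -0.6]
width: 12.6
grip_force: 29.3
[570.51385383 -12.85090296 100.57890907] [0.22965998 0.00888913 0.20488561]
shift units [0.011 0.028 0.511] turn [-0.  0.  0.]
```

View pics/w6c.png

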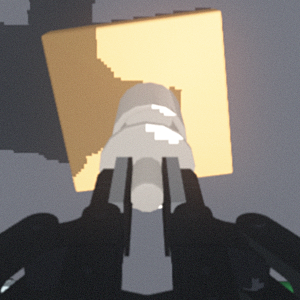

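The lid is above the crucible; both are centred at about crop x=150. I descend gently.

```bash
python3 -m pendant '[[0,0,0,0.01,0.02,0.25,-1],[0,0,0,0.01,0.02,0.5,-1],[0,0,0,0.01,0.02,0.6,-1],[0,0,0,0.01,0.02,0.6,-1]]' && python3 -m pendant '[[0,0,0,0,0,0.05,-1],[0,0,0,0,0,0.1,-1],[0,0,0,0,0,0.1,-1]]'&& python3 -m pendant '[[0,0,0,0,0,0.05,-1],[0,0,0,0,0,0.07,-1],[0,0,0,0,0,0.07,-1]]'
```

```text
time_s: 8.78
eef_pos: [569.4, -12.2, 81.6]
tool_rot: [0.0, -3.141, -0.0]
ft_force: [-0.8, -0.4, -0.3]
width: 12.5
grip_force: 29.3
time_s: 9.15
eef_pos: [569.8, -12.2, 79.1]
tool_rot: [0.0, -3.142, -0.0]
ft_force: [0.3, -0.5, -0.1]
width: 12.3
grip_force: 29.3
time_s: 9.52
eef_pos: [569.7, -12.2, 77.0]
tool_rot: [0.0, -3.141, -0.0]
ft_force: [0.8, -0.3, -0.6]
width: 12.6
grip_force: 29.3
```

```bash
python3 -m pendant '[[0,0,0,0,0,0.04,-1],[0,0,0,0,0,0.07,-1],[0,0,0,0,0,0.07,-1]]' && python3 -m pendant '[[0,0,0,0,0,0.04,-1],[0,0,0,0,0,0.06,-1],[0,0,0,0,0,0.06,-1]]'
```

```text
time_s: 9.9
eef_pos: [570.5, -12.3, 76.3]
tool_rot: [-0.0, 3.14, -0.0]
ft_force: [-3.2, 0.3, 6.9]
width: 12.8
grip_force: 30.0
time_s: 10.28
eef_pos: [571.5, -12.3, 76.3]
tool_rot: [-0.0, 3.138, -0.001]
ft_force: [-6.3, 0.6, 17.7]
width: 12.4
grip_force: 30.9
```

```bash
python3 -m pendant '[[0,0,0,0,0,-0.06,-1],[0,0,0,0,0,-0.08,-1],[0,0,0,0,0,-0.08,-1]]' && python3 -m pendant '[[0,0,0,0,0,0,-0.6],[0,0,0,0,0,0,-0.2],[0,0,0,0,0,0,-0.1],[0,0,0,0,0,0,-0.1]]' && python3 -m pendant '[[0,0,0,0,0,-0.5,-0.1],[0,0,0,0,0,-1.5,-0.1],[0,0,0,-1,0,-2.6,0],[0,0,0,-1.8,0,-3,0],[0,0,0,-1.8,0,-3,0]]'
python3 - <<'E'
from h import *
p,im=snap("w7");rep();np.save("p7.npy",p,allow_pickle=True)
k=proj("wrist",[[569.2,-12,70],[569.2,-12,94]],p);print(k)
x,y=k[0].astype(int);print(lidfit(im,p,70,(x-60,y-60,x+60,y+60)))
cv2.imwrite("pics/w7c.png",cv2.resize(im[max(0,y-100):y+100,x-130:x+130],None,fx=2.5,fy=2.5))
E
```

```text
time_s: 10.65
eef_pos: [570.4, -12.3, 76.2]
tool_rot: [-0.0, 3.14, -0.0]
ft_force: [-0.3, -0.1, 5.6]
width: 12.6
grip_force: 29.7
time_s: 11.15
eef_pos: [569.6, -12.2, 75.3]
tool_rot: [0.0, -3.141, -0.0]
ft_force: [0.1, -0.1, 0.3]
width: 38.0
grip_force: 0.0
time_s: 11.78
eef_pos: [626.0, -12.4, 168.4]
tool_rot: [-0.001, 3.137, -0.001]
ft_force: [-1.4, 0.2, -0.0]
width: 42.7
grip_force: 0.0
t 12.025 tcp [622.5 -12.1 164.6] ft [ 0.  -0.2 -0.8] w 43.1 g 0.0
[[277.37680356 128.07940076]
 [277.46304256 132.72168366]]
(array([566.4,  -7.7]), array([73.9, 91.9]), array([570.5, -10.2]), 53.1)
```

View pics/w7c.png

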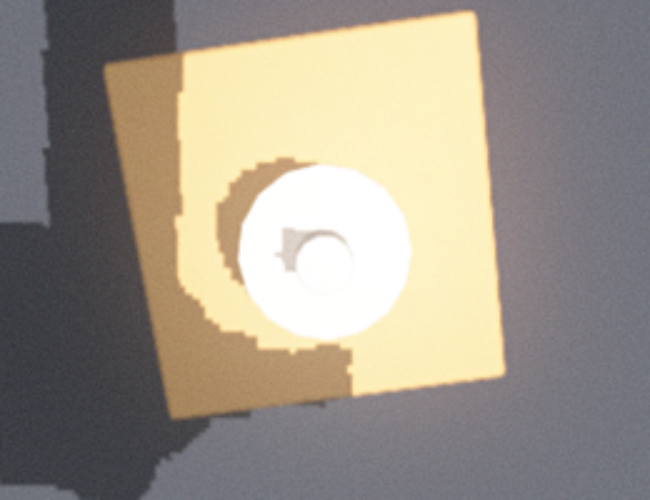

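The lid lies concentric on the crucible, with its disc at about (277,129) where the seated prediction is (277,128). Next: a numerical check, then the tongs.

```bash
cat >> h.py <<'E'
def edge(c0,angs,r0,r1,ch,rising=False):
    g=cv2.GaussianBlur(ch.astype(np.float32),(0,0),1);P=[]
    for a in angs:
        r=np.arange(r0,r1,.25);x=c0[0]+r*np.cos(a);y=c0[1]+r*np.sin(a)
        v=cv2.remap(g,x.astype(np.float32)[None],y.astype(np.float32)[None],cv2.INTER_LINEAR)[0]
        d=np.gradient(v)*(1 if rising else -1);P.append([x[d.argmax()],y[d.argmax()]])
    return np.array(P)
E
python3 - <<'E'
from h import *
p=np.load("p7.npy",allow_pickle=True).item();im=cv2.imread("pics/w7.png")
e=edge((277,128.5),np.linspace(0,2*np.pi,72),28,42,im[...,0]);print(circ(ray("wrist",e,70,p)[:,:2]),circ(ray("wrist",e,75,p)[:,:2]))
w=ray("wrist",e,70,p)[:,:2]; print(cv2.fitEllipse(w.astype(np.float32)))
move([500,-240,190],down(np.pi/2+0.24))
E
```

```text
(array([570.08, -12.57,  22.08]), 0.63) (array([569.51, -12.57,  21.62]), 0.62)
((570.2592163085938, -12.621429443359375), (43.81901931762695, 44.998451232910156), 75.59146881103516)
shift units [ 4.087 -7.595 -0.84 ] turn [ 0.    -0.002 -0.24 ]
```

```bash
python3 -m pendant '[[0,0,0,0.4,-1.5,-0.5,1],[0,0,-0.08,0.8,-3.2,-0.5,1],[0,0,-0.16,1.3,-5,-0.5,1],[0,0,-0.24,2.1,-6.8,-0.5,1],[0,0,-0.24,2.1,-7.1,-0.5,1]]'
python3 - <<'E'
from h import *
p,im=snap("w8");p,im=snap("w8");rep();np.save("p8.npy",p,allow_pickle=True)
E
```

```text
time_s: 12.65
eef_pos: [558.4, -228.3, 180.0]
tool_rot: [0.371, -3.118, 0.0]
ft_force: [0.9, 0.3, 0.4]
width: 85.4
grip_force: 0.0
t 13.15 tcp [ 561.2 -224.2  180.6] ft [-0.3 -0.2  0. ] w 85.4 g 0.0
```

View pics/w8.png

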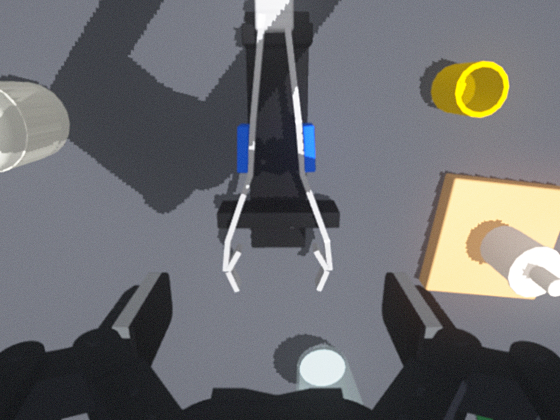

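The tongs are clear here: blue pads at (243,147) and (309,147), V jaws at (230,270) and (327,270), and the tail end at (274,15).

Run:
```python
from h import *
p=np.load("p8.npy",allow_pickle=True).item();im=cv2.imread("pics/w8.png")
hsv=cv2.cvtColor(im,cv2.COLOR_BGR2HSV);H,S,V=hsv[...,0],hsv[...,1],hsv[...,2]
m=((H>100)&(H<130)&(S>120)).astype(np.uint8)
O={}
for n,b in (("L",(300,115,330,180)),("R",(225,115,255,180))):
    k=np.zeros_like(m);k[b[1]:b[3],b[0]:b[2]]=1;ys,xs=np.nonzero(m&k)
    xo=np.percentile(xs,99) if n=="L" else np.percentile(xs,1)
    print(n,xs.min(),xs.max(),ys.min(),ys.max(),xs.mean(),ys.mean())
    O[n]=ray("wrist",[[xo,ys.mean()]],58,p)[0]; print(O[n].round(1))
g=(O["L"]+O["R"])/2;print("grip",g.round(1),"span",np.linalg.norm(O["L"]-O["R"]).round(1))
j=ray("wrist",[[226,270],[331,270]],56,p);mo=j.mean(0);print("mouth",mo.round(1),j.round(1),np.linalg.norm(j[0]-j[1]))
d=mo-g;print("yaw",np.arctan2(d[1],d[0]),"len",np.hypot(*d[:2]), "yaw perp",np.arctan2(*(O["L"]-O["R"])[[1,0]])-np.pi/2)
t=ray("wrist",[[273,28]],54,p)[0];d=g-t;print("tail",t,"yaw tail",np.arctan2(d[1],d[0]))
move([g[0],g[1],100],down(np.pi/2+np.arctan2(d[1],d[0])))
```

```text
L 303 315 123 172 308.955035971223 146.74640287769785
[ 519.  -206.1   58. ]
R 237 248 123 172 242.27678571428572 147.375
[ 533.  -260.7   58. ]
grip [ 526.  -233.4   58. ] span 56.4
mouth [ 623.  -207.4   56. ] [[ 633.3 -248.8   56. ]
 [ 612.8 -165.9   56. ]] 85.42105408857695
yaw 0.2622813723850908 len 100.4724333682847 yaw perp 0.25055778082217195
tail [ 449.12974297 -254.45481005   54.        ] yaw tail 0.2672720689010373
shift units [ 1.212 -0.017  2.685] turn [ 0.    -0.    -0.026]
```

```bash
python3 -m pendant '[[0,0,-0.023,0.6,0,1,1],[0,0,-0.023,1.2,-0.02,2,1],[0,0,-0.023,1.2,-0.02,2.5,1],[0,0,-0.023,1.2,-0.02,2.5,1],[0,0,-0.023,1.2,-0.02,2.5,1]]'
python3 - <<'E'
from h import *
p,im=snap("w9");rep()
hsv=cv2.cvtColor(im,cv2.COLOR_BGR2HSV);H,S,V=hsv[...,0],hsv[...,1],hsv[...,2]
m=((H>100)&(H<130)&(S>120)).astype(np.uint8)
n,l,st,ce=cv2.connectedComponentsWithStats(m)
for i in range(1,n):
    if st[i,4]>300: print(st[i],ce[i])
print(proj("wrist",[[526,-233.4,58],[519,-206.1,58],[533,-260.7,58]],p))
move([526,-233.4,29],down(np.pi/2+.262))
E
```

```text
time_s: 13.78
eef_pos: [527.5, -234.6, 107.1]
tool_rot: [-0.413, 3.112, -0.002]
ft_force: [0.5, -0.1, -0.2]
width: 85.4
grip_force: 0.0
t 14.025 tcp [ 526.8 -234.6  106.5] ft [-0.6 -1.   0. ] w 85.5 g 0.0
[229 196  17  66 948] [236.657173   227.98206751]
[314 197  16  66 698] [321.41977077 222.10315186]
[[279.64968858 231.91912536]
 [329.69239947 232.53494785]
 [229.55400018 231.26621575]]
shift units [0.017 0.047 2.585] turn [-0.001  0.001  0.001]
```

```bash
python3 -m pendant '[[0,0,0,0.03,0.04,0.8,1],[0,0,0,0.04,0.04,1.6,1],[0,0,0,0.04,0.04,2.3,1],[0,0,0,0.04,0.04,2.58,1],[0,0,0,0.04,0.04,2.58,1]]' && python3 -m pendant '[[0,0,0,0,0,0,0.6],[0,0,0,0,0,0,0.4],[0,0,0,0,0,0,0.3],[0,0,0,0,0,0,0.25],[0,0,0,0,0,0,0.25]]' 40
```

```text
time_s: 14.65
eef_pos: [524.4, -233.4, 28.0]
tool_rot: [0.412, -3.114, -0.001]
ft_force: [0.4, 0.6, 0.6]
width: 85.6
grip_force: 0.0
time_s: 15.28
eef_pos: [525.7, -234.1, 29.9]
tool_rot: [-0.412, 3.112, -0.002]
ft_force: [-1.5, 0.0, 8.5]
width: 53.9
grip_force: 11.4
```

```bash
python3 -m pendant '[[0,0,0,0,0,-0.3,0.25],[0,0,0,0,0,-0.8,0.25],[0,0,0,0,0,-1.5,0.25],[0,0,0,0,0,-2.2,0.25],[0,0,0,0,0,-2.9,0.25]]' && python3 -m pendant '[[0,0,0,0,0,-0.7,0.25],[0,0,0,0,0,-0.7,0.25],[0,0,0,0,0,-0.7,0.25]]'
python3 - <<'E'
from h import *
p,im=snap("w10");rep();np.save("p10.npy",p,allow_pickle=True)
E
```

```text
time_s: 15.9
eef_pos: [524.6, -233.6, 116.9]
tool_rot: [-0.412, 3.114, -0.001]
ft_force: [1.0, 0.0, -1.4]
width: 53.5
grip_force: 8.4
time_s: 16.27
eef_pos: [524.2, -233.4, 135.7]
tool_rot: [0.412, -3.114, -0.0]
ft_force: [0.9, 0.1, -1.3]
width: 53.7
grip_force: 8.4
t 16.525 tcp [ 524.  -233.2  135.1] ft [-0.6 -0.1 -1.7] w 53.6 g 8.4
```

View pics/w10.png

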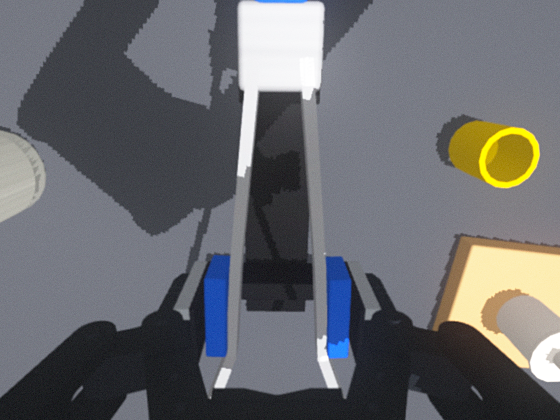

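The tongs hang squarely between the fingers, blue pads at (217,305) and (338,305), tail at (280,45). I check their pitch with the fixed cameras numerically.

Run:
```python
from h import *
s=manip.state();T=s["eef_pos"];yaw=.262
def pts(pitch,dz=19):
    X=[]
    for x in (-37,0,190,209):
        for y in ((-8,8) if x<=0 else ((-31,31) if x==190 else (-26,26))):
            d=x-90;X.append([T[0]+d*np.cos(yaw)*np.cos(pitch)-y*np.sin(yaw),T[1]+d*np.sin(yaw)*np.cos(pitch)+y*np.cos(yaw),T[2]+dz+d*np.sin(pitch)])
    return X
for c in("scene","top"):
    im=manip.read_camera(c);cv2.imwrite(f"pics/{c}1.png",im)
    r=manip.silhouettes(c,"tongs")
    for d in r[:3]: print(c,d["score"],np.round(d["bbox"]))
    for pi in (-.1,0,.1):
        q=proj(c,pts(pi));print(pi,q.round(0).tolist())
```

```text
scene 0.59 [167. 221. 245. 263.]
scene 0.16 [316. 115. 354. 159.]
-0.1 [[162.0, 222.0], [165.0, 218.0], [174.0, 227.0], [176.0, 223.0], [228.0, 260.0], [238.0, 243.0], [235.0, 261.0], [243.0, 247.0]]
0 [[163.0, 225.0], [166.0, 221.0], [174.0, 229.0], [177.0, 225.0], [228.0, 258.0], [238.0, 241.0], [235.0, 259.0], [243.0, 245.0]]
0.1 [[164.0, 227.0], [167.0, 223.0], [175.0, 231.0], [177.0, 227.0], [228.0, 256.0], [238.0, 239.0], [235.0, 256.0], [243.0, 242.0]]
top 0.9 [363. 196. 408. 297.]
-0.1 [[409.0, 295.0], [402.0, 297.0], [404.0, 280.0], [397.0, 282.0], [389.0, 204.0], [365.0, 210.0], [385.0, 197.0], [364.0, 202.0]]
0 [[408.0, 296.0], [401.0, 297.0], [403.0, 280.0], [397.0, 282.0], [390.0, 203.0], [365.0, 209.0], [385.0, 196.0], [365.0, 201.0]]
0.1 [[406.0, 296.0], [400.0, 297.0], [402.0, 281.0], [396.0, 282.0], [390.0, 202.0], [366.0, 208.0], [386.0, 195.0], [366.0, 200.0]]
```

Run:
```python
from h import *
y=-.15;c=np.array([569.5,-12.3]);g=c-100*np.array([np.cos(y),np.sin(y)]);print(g)
move([g[0],g[1],136],down(np.pi/2+y))
```

```text
[470.62289221   2.64381325]
shift units [-3.160e-01  8.066e+00 -1.000e-03] turn [ 0.    -0.     0.413]
```

```bash
python3 -m pendant '[[0,0,0.08,-0.06,1.2,0,0.25],[0,0,0.16,-0.12,2.8,0,0.25],[0,0,0.24,-0.18,4.4,0,0.25],[0,0,0.32,-0.24,6,0,0.25],[0,0,0.413,-0.3,7.4,0,0.25]]' && python3 -m pendant '[[0,0,0,0,0,0,0.25],[0,0,0,0,0,0,0.25]]'
python3 - <<'E'
from h import *
snap("w11");rep()
move([470.6,2.6,136],down(np.pi/2-.15))
E
```

```text
time_s: 17.35
eef_pos: [475.0, -15.3, 136.3]
tool_rot: [0.239, 3.132, 0.0]
ft_force: [0.0, 0.5, -2.2]
width: 53.7
grip_force: 8.4
time_s: 17.6
eef_pos: [475.8, -17.1, 136.4]
tool_rot: [0.232, 3.132, -0.001]
ft_force: [0.6, -0.4, -1.2]
width: 53.4
grip_force: 8.4
t 17.85 tcp [475.6 -17.7 136.2] ft [-0.1  0.2 -0.4] w 53.3 g 8.4
shift units [0.268 0.645 0.005] turn [-0.    -0.    -0.001]
```

```bash
python3 -m pendant '[[0,0,0,0.15,0.3,0,0.25],[0,0,0,0.268,0.645,0,0.25],[0,0,0,0.268,0.645,0,0.25],[0,0,0,0.268,0.645,0,0.25]]'
python3 - <<'E'
from h import *
p,im=snap("w12");rep()
t=manip.read_camera("top");cv2.imwrite("pics/top2.png",t)
s=manip.state();T=s["eef_pos"]
e=np.array([np.cos(-.15),np.sin(-.15)]);n=np.array([-e[1],e[0]])
for nme,d,y in(("VL",100,33),("VR",100,-33),("grip",0,0)):
    print(nme,proj("top",[*(T[:2]+d*e+y*n),T[2]+27])[0].round(1))
print("knob top",proj("top",[569.5,-12.3,94]).round(1),"rim",proj("top",[569.5,-12.3,70]).round(1))
w=manip.read_camera("wrist")[:,130:430];tc=cv2.resize(t[185:285,240:360],None,fx=4.2,fy=4.2,interpolation=cv2.INTER_CUBIC)
cv2.imwrite("pics/m12.png",np.hstack([tc,w[:420]])[:,:800]);print(tc.shape)
E
```

```text
time_s: 18.35
eef_pos: [470.5, 3.7, 136.3]
tool_rot: [0.234, 3.133, -0.0]
ft_force: [1.1, 0.3, -1.2]
width: 53.5
grip_force: 8.4
t 18.6 tcp [470.5   3.4 136.2] ft [ 0.6 -0.7 -0.5] w 53.6 g 8.4
VL [283.8 222.8]
VR [310.8 227.1]
grip [290.8 265.8]
knob top [[297.1 229.6]] rim [[296.9 231.1]]
(420, 504, 3)
```

View pics/m12.png

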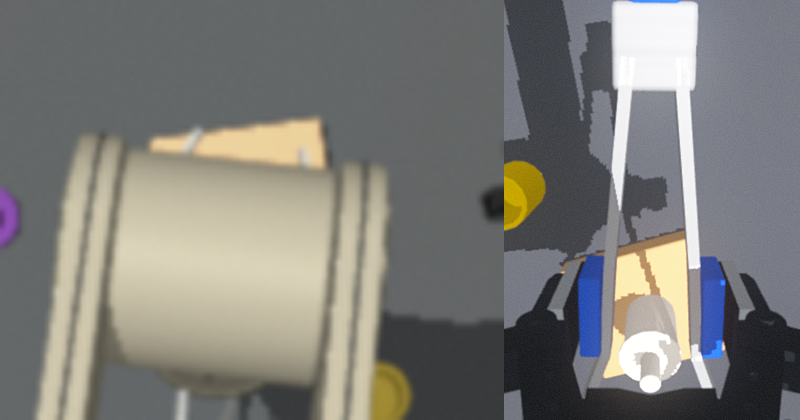

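The jaw tips show at top-view (286,218) and (312,222), straddling the lid. In the wrist view the lid is at column 276, centred between the arms. Before lowering I check its position along the tongs.

Run:
```python
from h import *
p=manip.camera_params("wrist");im=cv2.imread("pics/w12.png")
print(proj("wrist",[[569.5,-12.3,70],[569.5,-12.3,94]],p))
k=proj("wrist",[569.5,-12.3,70],p)[0]
e=edge(k,np.linspace(-np.pi*.95,-np.pi*.05,40),20,42,im[...,0]);print(circ(e),circ(ray("wrist",e,70,p)[:,:2]))
print(proj("wrist",[569.5+22,-12.3,70],p)-k)
move([470.6,2.6,30],down(np.pi/2-.15))
```

```text
[[276.10929422 356.55155574]
 [276.05623835 382.8581349 ]]
(array([276.58, 366.67,  36.08]), 2.89) (array([571.19, -12.09,  23.07]), 2.04)
[[ 4.5859281  24.63948549]]
shift units [-0.009 -0.024  3.54 ] turn [-0.  0. -0.]
```

```bash
python3 -m pendant '[[0,0,0,0,-0.02,0.5,0.25],[0,0,0,0,-0.02,1,0.25],[0,0,0,0,-0.02,1.4,0.25],[0,0,0,0,-0.02,1.7,0.25],[0,0,0,0,-0.02,1.9,0.25]]' && python3 -m pendant '[[0,0,0,0,0,0.3,0.25],[0,0,0,0,0,0.6,0.25],[0,0,0,0,0,0.9,0.25],[0,0,0,0,0,1.1,0.25],[0,0,0,0,0,1.2,0.25]]'
```

```text
time_s: 19.32
eef_pos: [470.1, 2.9, 78.4]
tool_rot: [-0.235, -3.132, -0.0]
ft_force: [-0.1, 0.4, -0.3]
width: 53.5
grip_force: 8.4
time_s: 19.95
eef_pos: [470.1, 2.9, 42.7]
tool_rot: [-0.235, -3.132, -0.0]
ft_force: [0.5, 0.3, -1.9]
width: 53.8
grip_force: 8.4
```

```bash
python3 -m pendant '[[0,0,0,0,0,0.2,0.25],[0,0,0,0,0,0.4,0.25],[0,0,0,0,0,0.4,0.25],[0,0,0,0,0,0.4,0.25]]'
```

```text
time_s: 20.45
eef_pos: [470.4, 2.9, 31.3]
tool_rot: [0.235, 3.133, -0.0]
ft_force: [-0.3, 0.1, -0.5]
width: 53.4
grip_force: 8.4
```

```bash
python3 -m pendant '[[0,0,0,0,0,0,0.2],[0,0,0,0,0,0,0.15],[0,0,0,0,0,0,0.1],[0,0,0,0,0,0,0.06],[0,0,0,0,0,0,0.03]]' 60 && python3 -m pendant '[[0,0,0,0,0,0,0],[0,0,0,0,0,0,-0.05],[0,0,0,0,0,0,-0.1],[0,0,0,0,0,0,-0.2],[0,0,0,0,0,0,-0.2]]'
python3 - <<'E'
from h import *
p,im=snap("w13");rep()
s=manip.state()
for X in ([569.5,-12.3,70],[569.5,-12.3,94]): print(proj("wrist",X,p))
print(manip.boxes_of("wrist","lid")[:2])
E
```

```text
time_s: 21.08
eef_pos: [470.3, 2.9, 31.2]
tool_rot: [-0.235, -3.133, 0.0]
ft_force: [0.7, 0.1, -0.6]
width: 43.8
grip_force: 13.4
time_s: 21.7
eef_pos: [470.3, 2.9, 31.2]
tool_rot: [-0.235, -3.133, 0.0]
ft_force: [-2.2, -0.7, -0.2]
width: 40.6
grip_force: 60.3
t 21.95 tcp [470.4   2.9  31.2] ft [ 0.3 -0.6  0.6] w 40.7 g 60.3
[[276.86537471 524.18911828]]
[[276.89617216 593.4942199 ]]
[{'bbox': [521.3, 331.8, 558.8, 397.2], 'score': 0.7}]
```

```bash
python3 -m pendant '[[0,0,0,0,0,-0.05,-0.2],[0,0,0,0,0,-0.12,-0.2],[0,0,0,0,0,-0.22,-0.2],[0,0,0,0,0,-0.35,-0.2],[0,0,0,0,0,-0.5,-0.2]]' && python3 -m pendant '[[0,0,0,0,0,-0.2,-0.2],[0,0,0,0,0,-0.4,-0.2],[0,0,0,0,0,-0.6,-0.2],[0,0,0,0,0,-0.8,-0.2],[0,0,0,0,0,-1,-0.2]]' && python3 -m pendant '[[0,0,0,0,0,-0.2,-0.2],[0,0,0,0,0,-0.4,-0.2],[0,0,0,0,0,-0.6,-0.2],[0,0,0,0,0,-0.8,-0.2],[0,0,0,0,0,-1,-0.2]]' && python3 -m pendant '[[0,0,0,0,0,-0.2,-0.2],[0,0,0,0,0,-0.4,-0.2],[0,0,0,0,0,-0.6,-0.2],[0,0,0,0,0,-0.75,-0.2],[0,0,0,0,0,-0.85,-0.2]]' && python3 -m pendant '[[0,0,0,0,0,0,-0.2],[0,0,0,0,0,0,-0.2],[0,0,0,0,0,0,-0.2],[0,0,0,0,0,0,-0.2]]'
python3 - <<'E'
from h import *
snap("w14");rep()
T=manip.state()["eef_pos"]
e=np.array([np.cos(-.15),np.sin(-.15)]);c=T[:2]+100*e
for cam in("scene","top"):
    im=manip.read_camera(cam);cv2.imwrite(f"pics/{cam}3.png",im)
    q=proj(cam,[[*c,T[2]-9],[*c,T[2]+39],[*c,T[2]+63]]);print(cam,q.round(0).tolist())
    for n in("crucible","lid","tongs"): print(n,[(np.round(d["bbox"]).tolist(),round(d["score"],2)) for d in manip.boxes_of(cam,n)][:3])
E
```

```text
time_s: 22.62
eef_pos: [470.3, 2.9, 46.5]
tool_rot: [-0.235, -3.133, 0.0]
ft_force: [0.1, 0.6, -2.3]
width: 40.8
grip_force: 60.6
time_s: 23.25
eef_pos: [470.3, 2.9, 76.6]
tool_rot: [0.235, 3.133, -0.0]
ft_force: [0.3, 0.1, -2.6]
width: 40.4
grip_force: 60.6
time_s: 23.88
eef_pos: [470.3, 2.9, 106.6]
tool_rot: [0.235, 3.133, -0.0]
ft_force: [0.4, -0.2, -1.9]
width: 40.8
grip_force: 60.6
time_s: 24.5
eef_pos: [470.4, 2.9, 132.0]
tool_rot: [0.235, 3.133, -0.0]
ft_force: [0.1, 0.1, -3.3]
width: 40.8
grip_force: 60.7
time_s: 25.0
eef_pos: [470.2, 2.9, 131.5]
tool_rot: [-0.235, -3.132, -0.0]
ft_force: [1.0, 0.4, -3.2]
width: 40.4
grip_force: 60.6
t 25.25 tcp [470.3   2.9 131.7] ft [-0.1  1.  -2.5] w 40.8 g 60.6
scene [[264.0, 205.0], [264.0, 195.0], [263.0, 190.0]]
crucible [([216.0, 213.0, 223.0, 230.0], 0.62), ([264.0, 204.0, 270.0, 214.0], 0.54)]
lid [([338.0, 166.0, 348.0, 180.0], 0.66), ([288.0, 192.0, 303.0, 206.0], 0.53)]
tongs [([243.0, 175.0, 260.0, 194.0], 0.54), ([219.0, 159.0, 263.0, 208.0], 0.53)]
top [[297.0, 228.0], [298.0, 225.0], [298.0, 223.0]]
crucible [([328.0, 273.0, 337.0, 290.0], 0.61)]
lid [([153.0, 203.0, 170.0, 217.0], 0.55), ([226.0, 228.0, 244.0, 245.0], 0.48), ([294.0, 216.0, 307.0, 226.0], 0.41)]
tongs [([280.0, 289.0, 293.0, 318.0], 0.69)]
```

Run:
```python
from h import *
def amap(f,x0,x1,y0,y1):
    h=cv2.cvtColor(cv2.imread(f),cv2.COLOR_BGR2HSV)
    for y in range(y0,y1):
        print(y,''.join('s' if (S>60 and 8<H<28 and V>120) else 'B' if(S>120 and 100<H<130) else 'W' if V>190 and S<60 else 'w' if V>130 and S<70 else '-' if V>70 else '.' for H,S,V in h[y,x0:x1]))
amap("pics/scene3.png",235,300,175,232)
# predicted outlines
c=np.array([569.2,-12.1]);z0=20+100.3
for nm,z,r in(("base",z0,20),("rim",z0+46,20),("disctop",z0+50,22),("knob",z0+74,7)):
    a=np.linspace(0,2*np.pi,60);q=proj("scene",np.c_[c[0]+r*np.cos(a),c[1]+r*np.sin(a),0*a+z]);print(nm,q.min(0).round(1),q.max(0).round(1))
```

```text
175 .......----.......-----------------------------------------------
176 .......---BBB....------------------------------------------------
177 ......---BBBBB..-------------------------------------------------
178 ......----BBBB...------------------------------------------------
179 .....------BBBB--------------------------------------------------
180 .....--------BBB-------------------------------------------------
181 .....---------BBB------------------------------------------------
182 .....----------BB------------------------------------------------
183 ....----------ww-------------------------------------------------
184 ....----------wwww-----------------------------------------------
185 ...--BB---------wwww---------------------------------------------
186 ...--BBB---------wwwww-------------------------------------------
187 ...--BBB-----------wwwww-----------------------------------------
188 ...---BBB------------wwwww---------------------------------------
189 ...---BBB--------------wwwww-------------------------------------
190 ------BBB----------------wwwwww---------------
[... 2323 characters left out ...]
------
224 .......---sssssssssssssssssssssssssssssssssssssssss--------------
225 .......--wsssssssssssssssssssssssssssssssssssssssss--------------
226 .......--sssssssssssssssssssssssssssssssssssssssss---------------
227 .......ssssssssssssssssssssssssssssssssssssssssss----------------
228 ......-sssssssssssssssssssssssssssssssssssssssss-----------------
229 .....-ssssssssssssssssssssssssssssssssssssssssss-----------------
230 .....-sssssssssssssssssssssssssssssssssssssssss------------------
231 ....--ssssssssssssssssssssssssssssssssssssssss-------------------
base [257.3 200.5] [270.2 210.6]
rim [257.  191.2] [270.1 201.5]
disctop [256.3 189.9] [270.8 201.2]
knob [261.1 188.7] [265.8 192.3]
```

Run:
```python
from h import *
rep();print(manip.finish_job())
```

```text
t 25.65 tcp [470.3   2.9 131.7] ft [ 0.1 -0.1 -1.4] w 40.7 g 60.6
the job is handed in; nothing more can be done
None
```

I put the lid on the crucible and lifted it in the tongs to about 10 cm above the heat block. I handed the job in at 25.7 s with the tongs still holding it. The last fixed-camera view showed the lid on and no clear tilt, but the hand-in gave no verdict.

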